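# Clip the patient's record card and step the dose counter to five

### The job

First slide the stiff white record card squarely under the sprung bar clip of the grey board, letting the card's own front edge lift the clip, until it is fully home against the stop, and let go of it. Then press the dose counter's sloping button, as often as needed, until the drum face with five dots is uppermost at the mark; turn the drum only with the button, and leave the bottle, jar, carton and packet where they stand.

Things in the scene. Friction and masses are not known exactly. Their poses are not given: they have to be found in the camera images.
- counter: Dose counter fixed to the worktop. Origin on the worktop, z up; its 150 mm square foot plate spans x -60 to +90, y -75 to +75 mm. Front is -x, towards the robot (yaw within 0.25 rad). On the +y half a white tower, 97 mm high, with a sloping push button on its front (-x) side under a clear hood; on the -y half the dotted drum.
- hood_edge (a point): Middle of the front lower edge of the counter's fixed clear hood: (-44, 45, 186) mm in the counter's frame. The hood is 74 x 56 x 4 mm (x, y, z) and reaches from here to x +30, held by a post at its rear (x 16 to 28 mm). It stops a tool coming straight down on the button.
- button (a joint): Sloping push button, m: 0 up, 0.019 fully down. It moves along (0.574, 0, -0.819) of the counter's frame: 35 degrees from vertical, away from the robot and down. It needs 1 to 4 N. Each full press (17 mm or more) steps the drum one face (45 degrees); the button springs back and must come fully up (below 0.001) before the next press counts.
- button_top (a point): Centre of the outer face of the button's round grey cap, 36 mm across, 10 mm thick; the face is square to the direction of pressing. Button up: (-31.9, 45, 129.3) mm in the counter's frame. The hood is 57 mm above it and reaches 12 mm nearer the robot. Axes as the counter's.
- drum: White eight-sided drum, 80 mm across flats, 65 mm long, on an axle along the counter's y, 75 mm high (origin: middle of the drum); black dots count its faces 1 to 8. A press moves its top towards the robot (-x) and brings up the face with one dot more (after 8 comes 1); it clicks into place with a face level on top. Fingers must not touch it.
- face5 (a point): Centre of the drum face with five dots, moving with the drum (40 mm from the axle).
- mark (a point): Fixed point at the middle of the drum's top (115 mm high), in line with the small dark index block beside the drum. The job is done when the five-dot face is here; each press short leaves it about 31 mm (one face) or more away.
- board: Grey record board fixed to the worktop, 200 x 100 x 10 mm (x, y, z), origin at the centre of its underside; z up, front edge at x -100 mm faces the robot (yaw within 0.25 rad). Cards slide over its 10 mm high top in its +x direction, under the bar clip, to an upright stop ledge whose near face is at x +77 mm, top 18 mm high.
- clip: Sprung aluminium bar clip, 76 mm wide, hinged along the board's y at x +82, z 22 mm of the board (origin there). It slopes down to the jaw, then turns up at 28 degrees in a lip reaching x +10 mm of the board, its edge there about 26 mm above the worktop. A card pushed under the lip lifts it (1 to 2 N at the smooth jaw; 2 to 6 N to push). Fingers must not touch it.
- clip_jaw (a point): Middle of the clip's round jaw bar (radius 2 mm), at x +37, z 13 mm in the board's frame when closed (1 mm gap to the board); about 4 mm higher when a card lies under it.
- card: Stiff white record card, 130 x 60 x 5 mm (x, y, z), 70 g, loose, lying flat; origin at the centre of its underside, z up, x towards its front edge. A grip rib stands on its rear half: 40 mm long (x -55 to -15 mm), 12 mm thick (y), from the card's top (5 mm) up to 35 mm. It goes under the clip front edge first.
- card_front (a point): Middle of the card's front edge, on its underside: (65, 0, 0) mm in the card's frame. Fully home it touches the stop, at x +77, y 0, z 10 mm of the board.
- card_grip (a point): Middle of the grip rib: (-35, 0, 20) mm in the card's frame. Pinch across the card's y.
- spray: Bystander: upright white bottle, 64 mm in diameter, 170 mm tall, origin at the centre of its underside. Leave alone.
- carton: Bystander: medicine carton 75 x 110 x 45 mm (x, y, z), origin at the centre of its underside. Leave alone.
- jar: Bystander: small jar, 48 mm in diameter, 65 mm tall, origin at the centre of its underside. Leave alone.
- packet: Bystander: flat packet 50 x 90 x 22 mm (x, y, z), origin at the centre of its underside. Leave alone.
Mind the look-alikes: they are no part of the job. What is meant by the counter is not turquoise, and is the larger of those in its own colour.

How it is judged:
By the outcome, as a careful person would: the job done as asked, in the order asked, and still so for the second after the job is handed in, with the robot touching nothing.
It also fails if it takes over 64 s, if anything falls off the work surface, if the arm or the gripper's body presses on something with over 40 N, if the wrist force passes 120 N, or if a joint passes its speed limit or range.

### The arm

A 7-joint arm with a two-finger parallel gripper is mounted at the origin on the work surface. World frame = base frame: x ahead of the robot, y to its left, z up, the work surface at z = 0. Lengths are in m, angles in rad, forces in N, time in s.
With the tool pointing down it reaches from about 0.35 to 0.9 m from the base axis. Payload 7.2 kg.
Tool frame: the origin (TCP) lies at the very end of the fingers, on their centre line; the grasp point (between the pads) lies 19 mm behind it (bot.grasp_offset is the z of the grasp point in the tool frame, in m); z points along the fingers, y is the line along which they close (so a half turn about z gives the same grasp; the last joint's range is limited). The gripper opens to 88 mm and grips with 3 to 60 N. Pads are 20 mm wide; open, the fingers measure 115 mm over their backs; the gripper's body (75 mm by 178 mm) begins 61 mm behind the grasp point.
Start: joints at [-1.18, 0.411, -0.013, 1.596, 0.006, 1.134, -0.082], TCP at [0.277, 0.56, 0.223] pointing down, gripper open.
Joint ranges: [-2.95, 2.95], [-0.29, 1.99], [-1.47, 1.44], [0.14, 2.54], [-1.03, 4.17], [0.13, 1.85], [-2.86, 2.86]. Speed limits (rad/s): [2.39, 2.39, 3.01, 3.01, 3.14, 3.14, 3.14].

### API

Orientations are given as a 3x3 rotation matrix whose columns are the frame's x, y, z axes.
In Python, from plant import bot gives the robot as it stands.
- The arm moves only by the shell command python3 -m jog 'ROWS' [OPENING]. ROWS is JSON, a list of rows, each an object of numbers: "dx", "dy", "dz": the shift along the tool's x, y, z scaled (see below); "twist": the turn about the tool's z scaled (see below). A call has 1 to 10 rows; each row shifts and turns the commanded pose from where the row before left it, along the tool's axes as they then stand; what a row does not reach is not made up. The controller multiplies each number of a shift by 0.1 m and each number of a turn by 5 degrees. A row lasts 1/8 s, in which the tool goes at most 62.5 mm and 10.7 degrees, less where a joint would pass 70% of its speed; a pose out of reach is approached as far as the arm can. A call with a number of a shift or a turn outside -1 to 1 is refused whole. A call with a gripper value outside its range is refused whole. OPENING is the opening, from -1 (shut) to 1 (fully open), set as the call begins (- or left out, the last holds). The fingers move at their own pace and stop on an object; the grip force is fixed at half the most. Time passes only in rows, so rows that do not move let the fingers close. It gives the time, the measured TCP pose, the force, the opening and the grip force at its end, in the units of the state.
- bot.read_state(): the state, without advancing time (a new reading comes with each control period).
- bot.camera(name): name is "scene" or "top" or "wrist"; returns a dict with "pixels" (480x640x3 uint8, blue, green, red), "z_map" (480x640 float32, m along the optical axis (not along the pixel's ray), 0 where there is no reading), "fx", "fy", "cx", "cy" (pixels), "xyz" and "attitude" of the camera in the world; the wrist camera has in their place "hand_eye" (4x4, takes a point from camera to tool coordinates, whose origin is the TCP and whose axes are the flange's). Camera axes: x right, y down, z forward; pixel columns grow to the right and rows downward; lengths in m; the calibration is good to about 2 mm. A picture is of the moment at which its call begins: read the wrist's pose just before it.
- bot.hand_in(): hands the job in; it is judged then, once.
The state is a dict: "time": time; "joints": joint angles; "dq": joint speeds; "joint_torque": joint torques, N m; "position": TCP position; "tool_rot": TCP orientation; "wrist_force": force on the tool from outside, world axes, zero at the start; "ft_torque": the same for the moment, N m; "opening": finger opening in m; "gripper_force": force on a finger pad.
Only numpy, scipy, OpenCV 4.12 (cv2) and the standard library are available. Lean on these libraries where they do the work, as an engineer would, in place of code of your own. Each camera call takes 0.05 s, during which the arm holds its last target. There are 200 camera calls.

## Working session

There is one attempt and no reset: what is moved stays moved. The work goes in short steps, Python scripts to look and compute and a shell command to move; the robot and the scene stay as the last step left them, time stands still between calls to the robot, and variables do not carry over. Pictures are saved under pics/ and viewed, at most 10 in all, crops included, and the job is handed in when it is done.

```bash
ls; mkdir -p pics
cat > h.py <<'E'
import numpy as np,cv2
from plant import bot
def grab(n):
    s=bot.read_state(); c=bot.camera(n)
    if n=="wrist":
        T=np.eye(4);T[:3,:3]=np.array(s["tool_rot"]);T[:3,3]=s["position"]
        M=T@np.array(c["hand_eye"]);c["R"],c["t"]=M[:3,:3],M[:3,3]
    else: c["R"],c["t"]=np.array(c["attitude"]),np.array(c["xyz"])
    return c
def cloud(c):
    v,u=np.mgrid[:480,:640];z=c["z_map"]
    P=np.stack([(u-c["cx"])/c["fx"]*z,(v-c["cy"])/c["fy"]*z,z],-1)
    return P@c["R"].T+c["t"]
def ray(c,u,v,h):
    d=c["R"]@np.array([(u-c["cx"])/c["fx"],(v-c["cy"])/c["fy"],1.])
    return c["t"]+d*(h-c["t"][2])/d[2]
E
python3 - <<'E'
from h import *
for n in ("scene","top"):
    c=grab(n);cv2.imwrite(f"pics/{n}0.png",c["pixels"]);np.savez(f"{n}0.npz",**{k:c[k] for k in("pixels","z_map","fx","fy","cx","cy","R","t")})
    print(n,c["t"],c["R"],c["fx"])
print(bot.read_state(),bot.grasp_offset)
E
```

```text
pics
scene [ 0.86818689 -0.38387696  1.00779958] [[ 0.80055887  0.50524403 -0.32223278]
 [ 0.59923075 -0.67019285  0.43790872]
 [ 0.00529266 -0.5436635  -0.83928659]] 470.9487267852403
top [0.41630841 0.08227972 1.21793181] [[-0.03028301 -0.99236783  0.11953671]
 [-0.99943541  0.02832125 -0.0180766 ]
 [ 0.01455321 -0.12001663 -0.99266521]] 567.666969389598
{'time': 0.1, 'joints': array([-1.18020781,  0.41183117, -0.01271873,  1.59694877,  0.00558627,
        1.13431258, -0.08220281]), 'dq': array([ 2.24264976e-03, -8.84623593e-04,  9.18199219e-04, -2.90633545e-03,
       -2.22688180e-04, -7.88400568e-05, -3.99506142e-04]), 'joint_torque': array([ 3.44534048e-03, -5.89105439e+01,  6.44288398e-01, -2.91712850e+01,
       -5.37189923e-02,  1.45523058e-02,  4.65959261e-05]), 'position': array([0.2766131 , 0.5599441 , 0.22189087]), 'tool_rot': array([[-8.96599302e-01,  4.42842376e-01, -5.68145849e-04],
       [ 4.42842731e-01,  8.96598290e-01, -1.34977636e-03],
       [-8.83395749e-05, -1.46180780e-03, -9.99998928e-01]]), 'wrist_force': array([ 0.10323003, -0.78343888,  0.09022517]), 'ft_torque': array([-0.00248919, -0.00472491, -0.01059795]), 'gripper_force': 0.0, 'opening': 0.08779108359520821} -0.0187
```

View pics/scene0.png

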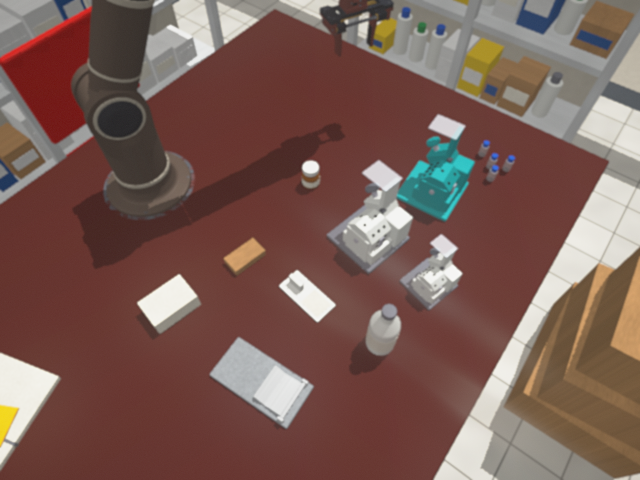

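View pics/top0.png

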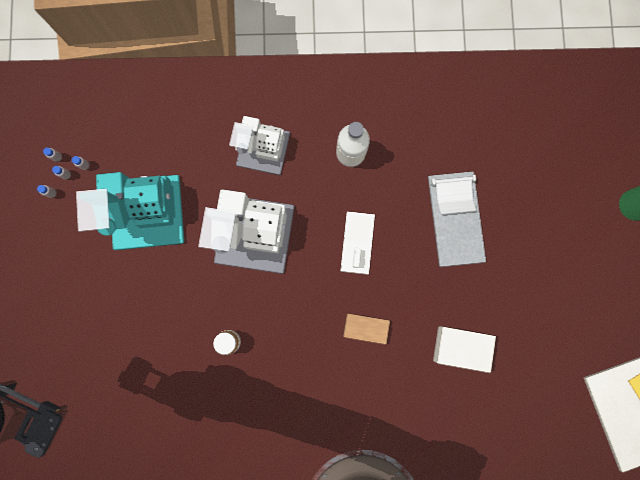

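The two views show the large white counter at top-view px (255,230), the card at (358,243) with its rib towards the robot, the board at (457,220) with its clip at the far end, and the bottle, packet and carton at (352,145), (367,329) and (465,349). Next I'll measure the poses.

```bash
cat > m.py <<'E'
from h import *
c=dict(np.load("top0.npz"))
P=cloud(c);im=c["pixels"];hsv=cv2.cvtColor(im,cv2.COLOR_BGR2HSV)
def rect(name,box,lo,hi,h,extra=None):
    x0,y0,x1,y1=box;m=np.zeros((480,640),np.uint8)
    m[y0:y1,x0:x1]=cv2.inRange(hsv,np.array(lo),np.array(hi))[y0:y1,x0:x1]
    m=cv2.morphologyEx(m,cv2.MORPH_CLOSE,np.ones((3,3)))
    k=max(cv2.findContours(m,0,2)[0],key=cv2.contourArea)[:,0]
    q=np.array([ray(c,u,v,h)[:2] for u,v in k],np.float32)
    r=cv2.minAreaRect(q*1000);b=cv2.boxPoints(r)
    print(name,"ctr",np.round(r[0],1),"size",np.round(r[1],1),"ang",round(r[2],2),"\n",np.round(b,0).tolist())
    return m
rect("card",(330,200,390,285),(0,0,120),(180,70,255),.005)
rect("board",(420,160,500,275),(0,0,90),(180,60,255),.010)
rect("plate",(195,180,305,285),(0,0,70),(180,75,255),.008)
rect("packet",(335,305,400,350),(0,100,120),(25,255,255),.022)
rect("carton",(425,315,505,380),(0,0,120),(180,70,255),.045)
for n,(u,v) in dict(plate=(250,263),plate2=(288,240),card=(355,230),board=(460,245),hood=(220,225),jar=(226,343),spray=(356,130)).items(): print(n,np.round(P[v,u]*1000))
E
python3 m.py
python3 - <<'E'
import cv2
a=cv2.imread("pics/top0.png");s=cv2.imread("pics/scene0.png")
cv2.imwrite("pics/crop1.png",cv2.hconcat([cv2.resize(a[170:290,190:310],(400,400),interpolation=2),cv2.resize(s[155:275,315:435],(400,400),interpolation=2)]))
E
```

```text
card ctr [552.3  -9. ] size [ 62.1 131.7] ang 82.02 
 [[483.0, -31.0], [613.0, -49.0], [622.0, 13.0], [491.0, 31.0]]
board ctr [ 598.1 -226. ] size [201.  105.5] ang 4.14 
 [[494.0, -181.0], [502.0, -286.0], [702.0, -271.0], [695.0, -166.0]]
plate ctr [586.  230.2] size [190.8 161.7] ang 79.57 
 [[489.0, 151.0], [648.0, 122.0], [683.0, 309.0], [524.0, 339.0]]
packet ctr [369.1 -19.5] size [91.2 50.6] ang 78.87 
 [[336.0, -59.0], [385.0, -69.0], [403.0, 20.0], [353.0, 30.0]]
carton ctr [ 322.7 -215.7] size [120.3  76.1] ang 78.21 
 [[273.0, -267.0], [348.0, -282.0], [372.0, -165.0], [298.0, -149.0]]
plate [514. 221.  14.]
plate2 [562. 140.   0.]
card [579.  -5.   7.]
board [ 539. -228.   16.]
hood [571. 254. 190.]
jar [351. 265.  66.]
spray [750.  -2. 167.]
```

View pics/crop1.png

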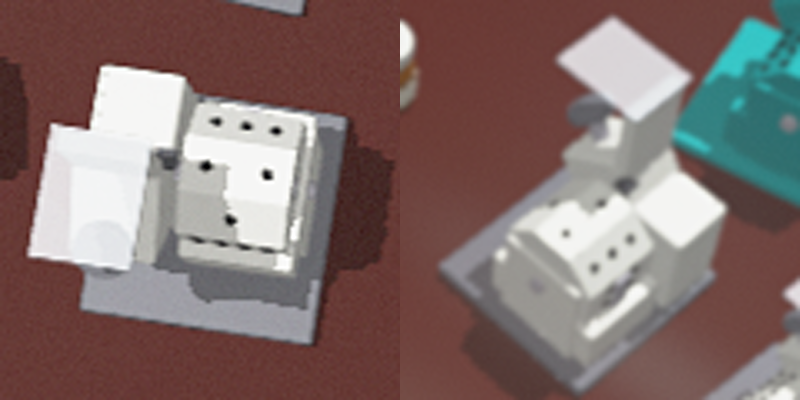

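The drum reads 2 dots uppermost, with 1 on the robot side and 3 on the far side, so it should need three presses; I'll check that close up. The card's heading is about -8° and the board's about +4°. I'll move above the card and refine with the wrist camera.

```bash
cat >> h.py <<'E'
def plan(x,y,z,yawdeg=None):
    "units of jog for a pure shift after twisting so that tool y is at yaw (deg) from world y"
    s=bot.read_state();R=np.array(s["tool_rot"]);p=np.array(s["position"])
    cur=np.degrees(np.arctan2(-R[0,1],R[1,1])); tw=0
    if yawdeg is not None:
        tw=(cur-yawdeg+90)%180-90
        a=np.radians(tw);R=R@np.array([[np.cos(a),-np.sin(a),0],[np.sin(a),np.cos(a),0],[0,0,1]])
    d=R.T@(np.array([x,y,z])-p)/.1
    print("pos",np.round(p,4),"yaw",round(cur,2),"open",round(s["opening"],4),"F",np.round(s["wrist_force"],1),"t",round(s["time"],2))
    print("twist units",round(tw/5,2),"shift units",np.round(d,3),"tilt",np.round(R[:2,2],4))
E
python3 -c "
from h import *
plan(.49,-.01,.22,-8)"
```

```text
pos [0.2766 0.5599 0.2219] yaw -26.29 open 0.0878 F [ 0.1 -0.8  0.1] t 0.1
twist units -3.66 shift units [-2.906 -5.347  0.025] tilt [-0.0006 -0.0013]
```

```bash
python3 -m jog '[{"twist":-0.9},{"twist":-0.9},{"twist":-0.9},{"twist":-0.96}]' && python3 -m jog '[{"dx":-0.26,"dy":-0.49},{"dx":-0.26,"dy":-0.49},{"dx":-0.26,"dy":-0.49},{"dx":-0.26,"dy":-0.49},{"dx":-0.26,"dy":-0.49},{"dx":-0.26,"dy":-0.49},{"dx":-0.26,"dy":-0.49},{"dx":-0.26,"dy":-0.49},{"dx":-0.26,"dy":-0.49},{"dx":-0.26,"dy":-0.49}]' && python3 -m jog '[{"dx":-0.26,"dy":-0.45},{},{}]'
python3 - <<'E'
from h import *
c=grab("wrist");cv2.imwrite("pics/w1.png",c["pixels"]);np.savez("w1.npz",**{k:c[k] for k in("pixels","z_map","fx","fy","cx","cy","R","t")})
print(c["t"],c["R"]); plan(.518,-.004,.1,-8)
E
```

```text
[0.21823902 0.58947327 0.38403383] [[ 0.44169885  0.87014224  0.21852829]
 [ 0.89716205 -0.42797564 -0.10925707]
 [-0.0015444   0.24431401 -0.96969494]]
pos [0.2767 0.56   0.222 ] yaw -26.29 open 0.0877 F [0.5 0.1 0.2] t 0.15
twist units -3.66 shift units [-3.175 -5.248  1.225] tilt [-0.0004 -0.0011]invalid input at $[0]: expected keys dx, dy, dz, twist
```

View pics/w1.png

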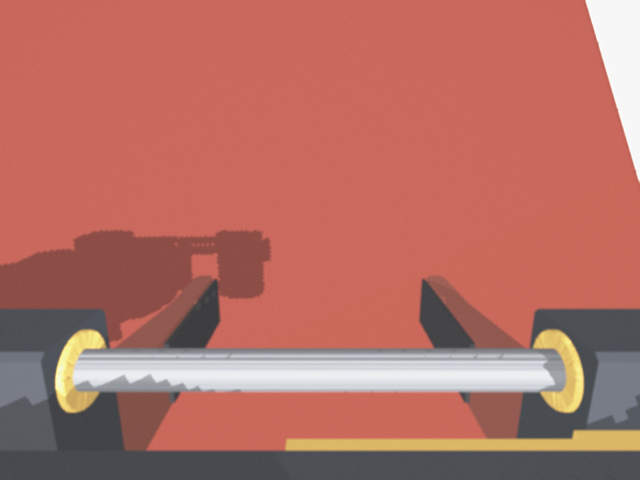

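The jog refused the call because every row needs all four keys. The wrist picture shows only empty worktop, with the fingertips near (215,290) and (425,290).

```bash
python3 -m jog '[{"dx":0,"dy":0,"dz":0,"twist":-0.9},{"dx":0,"dy":0,"dz":0,"twist":-0.9},{"dx":0,"dy":0,"dz":0,"twist":-0.9},{"dx":0,"dy":0,"dz":0,"twist":-0.96}]' && python3 -m jog '[{"dx":-0.26,"dy":-0.49,"dz":0,"twist":0},{"dx":-0.26,"dy":-0.49,"dz":0,"twist":0},{"dx":-0.26,"dy":-0.49,"dz":0,"twist":0},{"dx":-0.26,"dy":-0.49,"dz":0,"twist":0},{"dx":-0.26,"dy":-0.49,"dz":0,"twist":0},{"dx":-0.26,"dy":-0.49,"dz":0,"twist":0},{"dx":-0.26,"dy":-0.49,"dz":0,"twist":0},{"dx":-0.26,"dy":-0.49,"dz":0,"twist":0},{"dx":-0.26,"dy":-0.49,"dz":0,"twist":0},{"dx":-0.26,"dy":-0.49,"dz":0,"twist":0}]' && python3 -m jog '[{"dx":-0.5,"dy":-0.35,"dz":0,"twist":0},{"dx":0,"dy":0,"dz":0,"twist":0},{"dx":0,"dy":0,"dz":0,"twist":0}]'
python3 - <<'E'
from h import *
c=grab("wrist");cv2.imwrite("pics/w2.png",c["pixels"]);np.savez("w2.npz",**{k:c[k] for k in("pixels","z_map","fx","fy","cx","cy","R","t")})
plan(.518,-.004,.1,-8)
E
```

```text
time: 0.65
position: [0.2767, 0.5602, 0.2223]
tool_rot: [[-0.991, 0.136, -0.0], [0.136, 0.991, -0.001], [0.0, -0.001, -1.0]]
wrist_force: [-0.1, 0.9, -0.7]
opening: 0.0876
gripper_force: 0.0
time: 1.9
position: [0.4665, 0.0373, 0.2228]
tool_rot: [[-0.99, 0.139, 0.0], [0.139, 0.99, 0.0], [-0.0, 0.0, -1.0]]
wrist_force: [0.3, 1.0, -0.7]
opening: 0.0877
gripper_force: 0.0
time: 2.28
position: [0.5103, -0.0023, 0.2221]
tool_rot: [[-0.99, 0.139, -0.001], [0.139, 0.99, 0.0], [0.001, -0.0, -1.0]]
wrist_force: [0.0, 0.3, -0.3]
opening: 0.0876
gripper_force: 0.0
pos [ 0.5101 -0.0017  0.2223] yaw -7.93 open 0.0881 F [-1.1  0.  -0.6] t 2.33
twist units 0.01 shift units [-0.083 -0.012  1.223] tilt [-0.0012  0.0004]
```

View pics/w2.png

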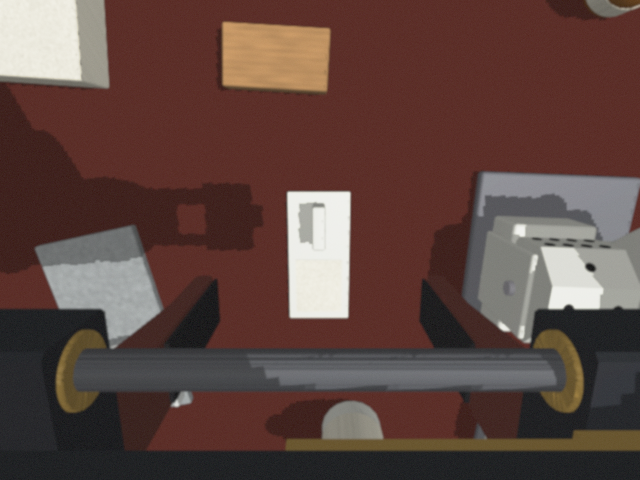

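The card is at px (288–350, 191–318), square to the tool. Its rib is at about (319,228), the board's front edge runs from (37,247) to (135,226), and the counter's plate corner is at (480,173). The drum's robot-side face shows one dot, at (590,267). I'll measure from this view.

```bash
cat > m2.py <<'E'
from h import *
c=dict(np.load("w2.npz"));P=cloud(c);hsv=cv2.cvtColor(c["pixels"],cv2.COLOR_BGR2HSV)
m=np.zeros((480,640),np.uint8);m[180:330,275:365]=cv2.inRange(hsv,(0,0,90),(180,80,255))[180:330,275:365]
k=max(cv2.findContours(m,0,2)[0],key=cv2.contourArea)[:,0]
q=np.array([ray(c,u,v,.005)[:2] for u,v in k],np.float32)*1000
r=cv2.minAreaRect(q);print("card",r,np.round(cv2.boxPoints(r)))
rib=(P[...,2]>.025)&(P[...,2]<.045);rib[:,:275]=0;rib[:,365:]=0;rib[:180]=0;rib[280:]=0
v,u=np.nonzero(rib);pp=P[v,u];print("rib",len(u),u.min(),u.max(),v.min(),v.max(),np.round(np.median(pp,0)*1000))
q=np.array([ray(c,a,b,.035)[:2] for a,b in zip(u,v)],np.float32)*1000;print(cv2.minAreaRect(q))
# board: front corners + edges; gray mask left
m=np.zeros((480,640),np.uint8);m[215:308,20:170]=cv2.inRange(hsv,(0,0,75),(180,80,255))[215:308,20:170]
k=max(cv2.findContours(m,0,2)[0],key=cv2.contourArea)
poly=cv2.approxPolyDP(k,4,True)[:,0];print("board poly",poly.tolist(),[np.round(ray(c,a,b,.010)[:2]*1000,1).tolist() for a,b in poly])
# plate
m=np.zeros((480,640),np.uint8);m[165:310,440:640]=cv2.inRange(hsv,(0,0,75),(180,80,255))[165:310,440:640]
k=max(cv2.findContours(m,0,2)[0],key=cv2.contourArea)
poly=cv2.approxPolyDP(k,4,True)[:,0];print("plate poly",poly.tolist(),[np.round(ray(c,a,b,.012)[:2]*1000,1).tolist() for a,b in poly])
print(P[185,500],P[180,630],P[290,100])
# top: board lines using sobel-like mask per side
c=dict(np.load("top0.npz"));P=cloud(c);hsv=cv2.cvtColor(c["pixels"],cv2.COLOR_BGR2HSV)
m=cv2.inRange(hsv,(0,0,90),(180,60,255))
def edge(rows,lo,hi,last):
    pts=[]
    for v in rows:
        u=np.nonzero(m[v,lo:hi])[0]+lo;pts.append(ray(c,u.max() if last else u.min(),v,.01)[:2]*1000)
    pts=np.array(pts);a=np.polyfit(pts[:,0],pts[:,1],1);return np.degrees(np.arctan(a[0])),np.polyval(a,[500,600,690])
print("board right(-y)",edge(range(200,255),420,500,True),"left(+y)",edge(range(215,255),420,500,False))
hi=(P[...,2]>.019)&(P[...,2]<.05);hi[:,:420]=0;hi[:,500:]=0;hi[:160]=0;hi[280:]=0
v,u=np.nonzero(hi);print("clip pts",np.round(cv2.boxPoints(cv2.minAreaRect((P[v,u,:2]*1000).astype(np.float32)))))
hd=(P[...,2]>.18)&(P[...,2]<.2);hd[:,:190]=0;hd[:,310:]=0;hd[:170]=0;hd[300:]=0
v,u=np.nonzero(hd);q=np.array([ray(c,a,b,.19)[:2] for a,b in zip(u,v)],np.float32)*1000;print("hood",cv2.minAreaRect(q),np.round(cv2.boxPoints(cv2.minAreaRect(q))),np.median(P[v,u,2]))
E
python3 m2.py
```

```text
card ((553.8298950195312, -9.126819610595703), (62.74263000488281, 131.76052856445312), 82.06417083740234) [[484. -31.]
 [615. -49.]
 [623.  13.]
 [493.  31.]]
rib 584 312 325 205 249 [518.  -4.  35.]
((518.2664184570312, -3.976072311401367), (11.614203453063965, 40.28644943237305), 81.81546783447266)
board poly [[133, 225], [34, 248], [57, 307], [163, 307]] [[496.7, -180.6], [505.6, -281.7], [568.4, -277.8], [583.2, -171.7]]
plate poly [[480, 171], [464, 290], [469, 304], [476, 309], [639, 308], [639, 228], [629, 231], [638, 177]] [[491.1, 150.3], [606.0, 129.8], [621.7, 134.0], [628.1, 140.8], [649.7, 303.3], [566.0, 298.7], [567.7, 289.4], [516.8, 295.1]]
[0.50672778 0.16877089 0.01082646] [0.51844545 0.28752914 0.01253312] [ 0.55640134 -0.22929559  0.01087075]
board right(-y) (np.float64(4.125969952157483), array([-281.81823449, -274.60458486, -268.1123002 ])) left(+y) (np.float64(3.7945242821018046), array([-180.89505207, -174.26265843, -168.29350416]))
clip pts [[ 605. -176.]
 [ 611. -271.]
 [ 690. -266.]
 [ 684. -171.]]
hood ((564.0841674804688, 261.1302795410156), (56.219181060791016, 73.99150848388672), 79.76713562011719) [[523. 240.]
 [595. 227.]
 [605. 282.]
 [533. 295.]] 0.19045002475941408
```

```bash
python3 -m jog '[{"dx":-0.08,"dy":-0.01,"dz":0.45,"twist":0},{"dx":0,"dy":0,"dz":0.5,"twist":0},{"dx":0,"dy":0,"dz":0.5,"twist":0},{"dx":0,"dy":0,"dz":0.4,"twist":0},{"dx":0,"dy":0,"dz":0.1,"twist":0},{"dx":0,"dy":0,"dz":0.0,"twist":0},{"dx":0,"dy":0,"dz":0,"twist":0}]' && python3 -c "
from h import *
plan(.5183,-.004,.0095,-8.1)"
```

```text
time: 3.2
position: [0.5197, -0.0044, 0.0293]
tool_rot: [[-0.99, 0.139, 0.003], [0.139, 0.99, 0.0], [-0.002, 0.001, -1.0]]
wrist_force: [-0.5, -0.5, -0.3]
opening: 0.0877
gripper_force: 0.0
pos [ 0.5197 -0.0044  0.0293] yaw -7.96 open 0.0877 F [-0.5 -0.5 -0.3] t 3.2
twist units 0.03 shift units [0.015 0.001 0.198] tilt [0.0025 0.0005]
```

```bash
python3 -m jog '[{"dx":0.01,"dy":0,"dz":0.1,"twist":0.03},{"dx":0,"dy":0,"dz":0.09,"twist":0},{"dx":0,"dy":0,"dz":0,"twist":0}]' && python3 -m jog '[{"dx":0,"dy":0,"dz":0,"twist":0},{"dx":0,"dy":0,"dz":0,"twist":0},{"dx":0,"dy":0,"dz":0,"twist":0},{"dx":0,"dy":0,"dz":0,"twist":0},{"dx":0,"dy":0,"dz":0,"twist":0},{"dx":0,"dy":0,"dz":0,"twist":0}]' -1 && python3 -m jog '[{"dx":0,"dy":0,"dz":-0.2,"twist":0},{"dx":0,"dy":0,"dz":-0.4,"twist":0},{"dx":0,"dy":0,"dz":-0.4,"twist":0},{"dx":0,"dy":0,"dz":0,"twist":0}]' -1; python3 -c "
from h import *
plan(.45,-.236,.12,4.1)"
```

```text
time: 3.58
position: [0.517, -0.0046, 0.0079]
tool_rot: [[-0.99, 0.142, -0.001], [0.142, 0.99, -0.0], [0.001, -0.0, -1.0]]
wrist_force: [0.0, -0.1, -0.5]
opening: 0.0879
gripper_force: 0.0
time: 4.32
position: [0.5177, -0.0046, 0.0087]
tool_rot: [[-0.99, 0.142, 0.0], [0.142, 0.99, -0.0], [-0.0, 0.0, -1.0]]
wrist_force: [0.3, -0.6, -0.4]
opening: 0.0315
gripper_force: 0.0
time: 4.82
position: [0.5196, -0.0046, 0.1114]
tool_rot: [[-0.99, 0.142, 0.006], [0.142, 0.99, 0.001], [-0.005, 0.002, -1.0]]
wrist_force: [-0.1, 0.6, -0.3]
opening: 0.0004
gripper_force: 0.0
pos [ 0.5196 -0.0046  0.1114] yaw -8.15 open 0.0004 F [-0.1  0.6 -0.3] t 4.83
twist units -2.45 shift units [ 0.86  -2.259 -0.092] tilt [0.0055 0.0009]
```

The fingers close at about 75 mm/s, so the lift began before they had reached the rib. I'll open again and check that the card is where it was.

```bash
python3 -m jog '[{"dx":0,"dy":0,"dz":-0.3,"twist":0},{"dx":0,"dy":0,"dz":-0.3,"twist":0},{"dx":0,"dy":0,"dz":0,"twist":0},{"dx":0,"dy":0,"dz":0,"twist":0},{"dx":0,"dy":0,"dz":0,"twist":0},{"dx":0,"dy":0,"dz":0,"twist":0},{"dx":0,"dy":0,"dz":0,"twist":0},{"dx":0,"dy":0,"dz":0,"twist":0},{"dx":0,"dy":0,"dz":0,"twist":0}]' 1
python3 - <<'E'
from h import *
c=grab("wrist");P=cloud(c)
d=np.linalg.norm(P[...,:2]-[.518,-.004],axis=-1)
rib=(P[...,2]>.025)&(P[...,2]<.045)&(d<.05)
v,u=np.nonzero(rib);print(len(u),np.median(P[v,u],0))
q=np.array([ray(c,a,b,.035)[:2] for a,b in zip(u,v)],np.float32)*1000;print(cv2.minAreaRect(q))
plan(.5183,-.004,.0095,-8.1)
E
```

```text
time: 5.95
position: [0.5176, -0.0046, 0.1686]
tool_rot: [[-0.99, 0.142, 0.0], [0.142, 0.99, 0.0], [-0.0, 0.0, -1.0]]
wrist_force: [0.9, -0.5, 0.4]
opening: 0.086
gripper_force: 0.0
825 [ 0.51824201 -0.00433586  0.03469643]
((518.7355346679688, -4.479036331176758), (11.535479545593262, 40.59976577758789), 82.20804595947266)
pos [ 0.5177 -0.0046  0.1686] yaw -8.14 open 0.0868 F [ 0.4 -0.4  0.4] t 6.0
twist units -0.01 shift units [-0.005  0.006  1.591] tilt [0.0001 0.0001]
```

The rib hasn't moved. I'll go down again and close with enough time.

```bash
python3 -m jog '[{"dx":0,"dy":0,"dz":0.45,"twist":0},{"dx":0,"dy":0,"dz":0.45,"twist":0},{"dx":0,"dy":0,"dz":0.4,"twist":0},{"dx":0,"dy":0,"dz":0.2,"twist":0},{"dx":0,"dy":0,"dz":0.09,"twist":0},{"dx":0,"dy":0,"dz":0,"twist":0}]' 1 && python3 -m jog '[{"dx":0,"dy":0,"dz":0,"twist":0},{"dx":0,"dy":0,"dz":0,"twist":0},{"dx":0,"dy":0,"dz":0,"twist":0},{"dx":0,"dy":0,"dz":0,"twist":0},{"dx":0,"dy":0,"dz":0,"twist":0},{"dx":0,"dy":0,"dz":0,"twist":0},{"dx":0,"dy":0,"dz":0,"twist":0},{"dx":0,"dy":0,"dz":0,"twist":0},{"dx":0,"dy":0,"dz":0,"twist":0},{"dx":0,"dy":0,"dz":0,"twist":0}]' -1
```

```text
time: 6.75
position: [0.5176, -0.0046, 0.0096]
tool_rot: [[-0.99, 0.142, -0.0], [0.142, 0.99, -0.0], [0.0, -0.0, -1.0]]
wrist_force: [0.6, 0.5, 0.2]
opening: 0.0878
gripper_force: 0.0
time: 8.0
position: [0.5177, -0.0046, 0.0096]
tool_rot: [[-0.99, 0.142, 0.0], [0.142, 0.99, -0.0], [-0.0, 0.0, -1.0]]
wrist_force: [0.1, -0.1, -0.8]
opening: 0.0119
gripper_force: 30.0
```

The rib is gripped, with the opening at 11.9 mm and 30 N. I'll lift and move to beside the board's front for a better look.

```bash
python3 -m jog '[{"dx":0,"dy":0,"dz":-0.2,"twist":0},{"dx":0,"dy":0,"dz":-0.4,"twist":0},{"dx":0,"dy":0,"dz":-0.4,"twist":0},{"dx":0.1,"dy":-0.3,"dz":-0.2,"twist":-0.8},{"dx":0.1,"dy":-0.4,"dz":0,"twist":-0.8},{"dx":0.1,"dy":-0.4,"dz":0,"twist":-0.85},{"dx":0,"dy":-0.2,"dz":0,"twist":0},{"dx":0,"dy":0,"dz":0,"twist":0},{"dx":0,"dy":0,"dz":0,"twist":0}]' -1
python3 - <<'E'
from h import *
c=grab("wrist");cv2.imwrite("pics/w3.png",c["pixels"]);np.savez("w3.npz",**{k:c[k] for k in("pixels","z_map","fx","fy","cx","cy","R","t")})
plan(.47,-.235,.06,4.1)
s=bot.read_state();print(s["opening"],s["gripper_force"])
E
```

```text
time: 9.12
position: [0.482, -0.1308, 0.1295]
tool_rot: [[-0.997, -0.072, -0.0], [-0.072, 0.997, 0.001], [0.0, 0.001, -1.0]]
wrist_force: [0.1, 0.1, -0.8]
opening: 0.0119
gripper_force: 30.0
pos [ 0.482  -0.1306  0.1294] yaw 4.2 open 0.0118 F [-0.1  0.1 -1.7] t 9.18
twist units 0.02 shift units [ 0.194 -1.033  0.694] tilt [-0.0005  0.0006]
0.011816905335893996 29.998473823070526
```

View pics/w3.png

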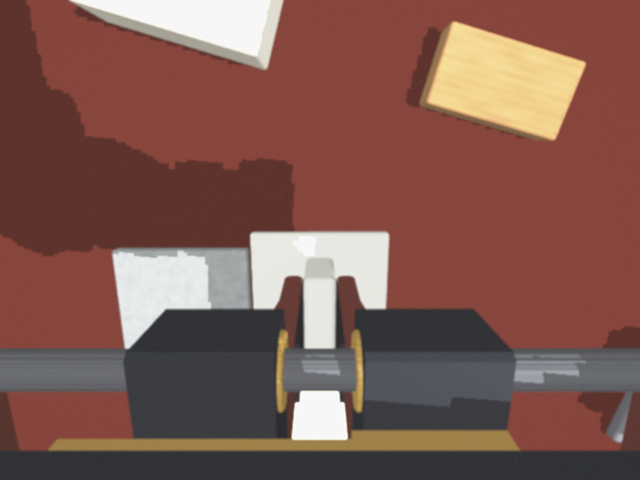

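The card is held level, with its rear edge at row 233. The board's front edge is at row 249, from (113,249) to (249,249), parallel to it. I'll refine the board pose from the saved views.

```bash
cat > m3.py <<'E'
from h import *
for n in("top0","scene0","w2"):
    c=dict(np.load(n+".npz"));P=cloud(c);p=P[(np.abs(P[...,0]-.6)<.15)&(np.abs(P[...,1]+.226)<.09)&(P[...,2]>.006)&(P[...,2]<.035)&(c["z_map"]>0)]
    a=np.radians(4.1);R=np.array([[np.cos(a),np.sin(a)],[-np.sin(a),np.cos(a)]])
    q=(p[:,:2]-[.6,-.226])@R.T*1000
    print(n,len(q),"x pct",np.percentile(q[:,0],[.5,1,99,99.5]),"y",np.percentile(q[:,1],[.5,1,99,99.5]),"z",np.median(p[:,2]))
    # edge slopes: per-x-bin y extremes, per-y-bin xmin
    b=np.arange(-95,5,5);lo=[];hi=[];xs=[]
    for x in b:
        s=q[(q[:,0]>=x)&(q[:,0]<x+5)]
        if len(s)>5: lo.append(s[:,1].min());hi.append(s[:,1].max());xs.append(x+2.5)
    print("  y edges",np.polyfit(xs,lo,1),np.polyfit(xs,hi,1))
    f=[];ys=[]
    for y in range(-45,45,5):
        s=q[(q[:,1]>=y)&(q[:,1]<y+5)]; f.append(s[:,0].min());ys.append(y+2.5)
    print("  front",np.polyfit(ys,f,1))
    h=q[(p[:,2]>.017)];print("  clip y",np.percentile(h[:,1],[2,98]) if len(h) else 0,"x",np.percentile(h[:,0],[2,98])if len(h) else 0)
c=dict(np.load("w3.npz"));m=cv2.inRange(cv2.cvtColor(c["pixels"],cv2.COLOR_BGR2HSV),(0,0,90),(180,70,255))
def fe(u0,u1,r0,r1,h):
    g=np.array([ray(c,u,r0+np.argmax(m[r0:r1,u]>0),h)[:2]*1000 for u in range(u0,u1,3)])
    a=np.polyfit(g[:,1],g[:,0],1);return "yaw",-np.degrees(np.arctan(a[0])),"ends",g[0],g[-1]
print("board front w3",fe(118,244,235,270,.01)); print("card rear w3",fe(258,383,215,260,.125))
E
python3 m3.py
```

```text
top0 4141 x pct [-100.70501071  -99.72862367   96.85570072   98.37551863] y [-47.96918972 -46.94255848  51.92427191  52.71018859] z 0.01149647481982341
  y edges [ -0.08806357 -54.21710188] [-0.2292951  50.17371874]
  front [-9.18703142e-02 -1.11397193e+02]
  clip y [-39.35490455  44.84803973] x [ 9.54210587 84.10225286]
scene0 4589 x pct [-100.71225044  -98.92713154   98.00524216   98.62670108] y [-50.43484592 -50.09020967  48.67777529  49.48325405] z 0.012544826345165405
  y edges [ 1.81797908e-02 -5.56325769e+01] [4.37213293e-02 5.43171548e+01]
  front [ 4.71030907e-02 -1.10120169e+02]
  clip y [-42.41504902  39.07015747] x [10.24334954 84.40479557]
w2 8945 x pct [-99.36533977 -98.98105659  88.51611534  95.28714522] y [-47.90346757 -47.17917408  50.59026839  50.76938274] z 0.00974801359257943
  y edges [  0.55439125 -10.19480659] [-0.08808214 45.60444437]
  front [-2.37872098e-03 -9.95816374e+01]
  clip y [ 0.13910114 48.47330255] x [10.38832725 88.53316365]
board front w3 ('yaw', np.float64(4.273493141184531), 'ends', array([ 502.27081298, -277.01036913]), array([ 494.91169166, -187.29555703]))
card rear w3 ('yaw', np.float64(4.2109615205913515), 'ends', array([ 455.41263929, -159.2782989 ]), array([ 451.54163336, -106.70293875]))
```

Board yaw is 4.2° and its origin is close to (600, -225) mm. I'll approach to just short of the lip, a few mm above the board, and compare card and board in one wrist image.

```bash
python3 -m jog '[{"dx":0.1,"dy":-0.4,"dz":0,"twist":0},{"dx":0.1,"dy":-0.5,"dz":0,"twist":0},{"dx":0,"dy":-0.13,"dz":0.4,"twist":0},{"dx":0,"dy":0,"dz":0.4,"twist":0},{"dx":0,"dy":0,"dz":0.1,"twist":0},{"dx":0,"dy":0,"dz":0,"twist":0},{"dx":0,"dy":0,"dz":0,"twist":0}]' -1
python3 - <<'E'
from h import *
plan(.5028,-.2323,.024,4.2)
E
```

```text
time: 10.05
position: [0.4705, -0.236, 0.041]
tool_rot: [[-0.997, -0.073, 0.002], [-0.073, 0.997, -0.001], [-0.002, -0.001, -1.0]]
wrist_force: [-0.5, -0.5, -0.1]
opening: 0.0118
gripper_force: 30.0
pos [ 0.4705 -0.236   0.041 ] yaw 4.16 open 0.0118 F [-0.5 -0.5 -0.1] t 10.05
twist units -0.01 shift units [-0.324  0.013  0.17 ] tilt [ 0.002  -0.0005]
```

```bash
python3 -m jog '[{"dx":0,"dy":0.01,"dz":0.17,"twist":0},{"dx":-0.16,"dy":0,"dz":0,"twist":0},{"dx":-0.16,"dy":0,"dz":0,"twist":0},{"dx":0,"dy":0,"dz":0,"twist":0},{"dx":0,"dy":0,"dz":0,"twist":0}]' -1
python3 - <<'E'
from h import *
c=grab("wrist");cv2.imwrite("pics/w4.png",c["pixels"]);np.savez("w4.npz",**{k:c[k] for k in("pixels","z_map","fx","fy","cx","cy","R","t")})
plan(.5028,-.2323,.0195,4.2)
E
```

```text
time: 10.68
position: [0.5011, -0.2328, 0.0226]
tool_rot: [[-0.997, -0.072, -0.0], [-0.072, 0.997, -0.0], [0.0, 0.0, -1.0]]
wrist_force: [-0.5, 0.7, -0.5]
opening: 0.0118
gripper_force: 30.0
pos [ 0.5009 -0.2329  0.0226] yaw 4.1 open 0.0118 F [ 0.1 -0.  -0.4] t 10.72
twist units -0.02 shift units [-0.02   0.005  0.031] tilt [-0.0005  0.    ]
```

View pics/w4.png

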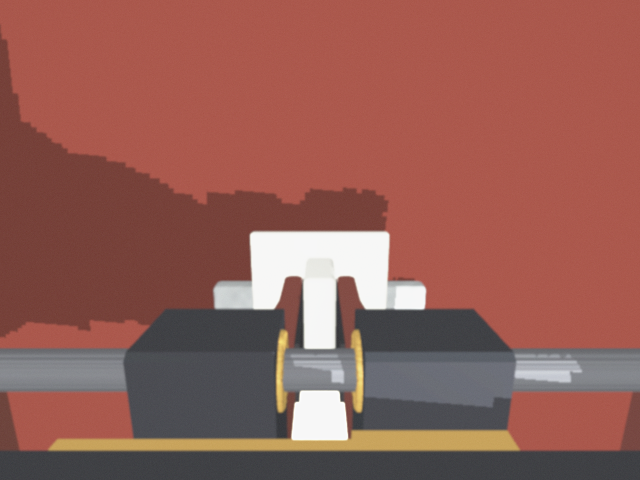

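In this picture the board spans u 214–426 (centre 320) and the card spans 250–388 (centre 319.5), with their edges parallel, so the card is centred and square. I'll lower it onto the board and slide in.

```bash
python3 -m jog '[{"dx":0,"dy":0,"dz":0.03,"twist":-0.02},{"dx":-0.1,"dy":0,"dz":0,"twist":0},{"dx":-0.1,"dy":0,"dz":0,"twist":0},{"dx":-0.1,"dy":0,"dz":0,"twist":0},{"dx":-0.1,"dy":0,"dz":0,"twist":0},{"dx":0,"dy":0,"dz":0,"twist":0}]' -1;python3 -m jog '[{"dx":-0.1,"dy":0,"dz":0,"twist":0},{"dx":-0.1,"dy":0,"dz":0,"twist":0},{"dx":-0.08,"dy":0,"dz":0,"twist":0},{"dx":0,"dy":0,"dz":0,"twist":0}]' -1
python3 - <<'E'
from h import *
plan(.577,-.2272,.0195,4.2)
E
```

```text
time: 11.48
position: [0.5358, -0.2304, 0.019]
tool_rot: [[-0.997, -0.072, -0.01], [-0.072, 0.997, 0.002], [0.01, 0.003, -1.0]]
wrist_force: [-18.1, 0.1, 14.5]
opening: 0.0122
gripper_force: 30.0
time: 11.98
position: [0.5691, -0.2274, 0.0189]
tool_rot: [[-0.997, -0.074, -0.001], [-0.074, 0.997, 0.0], [0.001, 0.0, -1.0]]
wrist_force: [-0.8, -0.0, -3.5]
opening: 0.0122
gripper_force: 30.0
pos [ 0.5691 -0.2274  0.0189] yaw 4.25 open 0.0122 F [-0.8 -0.  -3.5] t 11.97
twist units 0.01 shift units [-0.079 -0.004 -0.006] tilt [-0.001   0.0003]
```

Run:
```python
from h import *
c=grab("wrist");cv2.imwrite("pics/w5.png",c["pixels"]);P=cloud(c)
o=dict(np.load("w4.npz"));Po=cloud(o)
for im,Q,n in((o["pixels"],Po,"before"),(c["pixels"],P,"now")):
    m=cv2.inRange(cv2.cvtColor(im,cv2.COLOR_BGR2HSV),(0,0,150),(180,60,255))
    print(n,[int(np.argmax(m[200:300,u]>0))+200 for u in(258,270,300,360,380)],[np.nonzero(m[r,200:440])[0][[0,-1]]+200 for r in (238,265)],np.round(Q[250,265:300:15,2],4),np.round(Q[250,365:385:10,2],4),np.round(Q[238,300,2],4))
```

```text
before [231, 231, 231, 231, 231] [array([249, 389]), array([251, 387])] [0.0187 0.0175 0.0186] [0.0173 0.0169] 0.0177
now [200, 200, 200, 200, 200] [array([208, 430]), array([210, 429])] [0.0162 0.0162 0.0168] [0.0164 0.0163] 0.0172
```

View pics/w5.png

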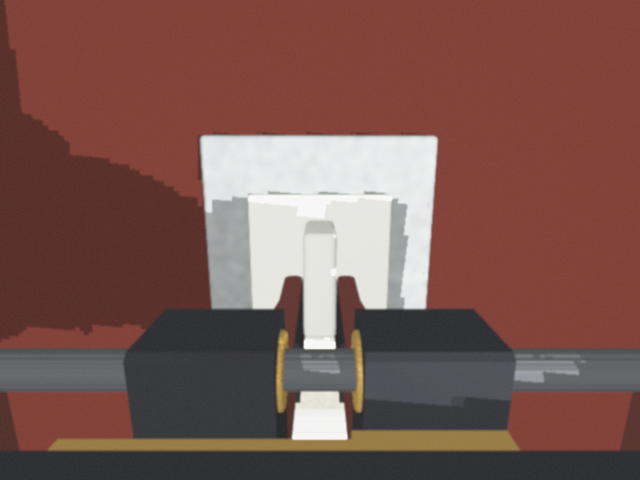

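The card's rear edge moved from row 231 to 194, so the card slipped about 16 mm back in the grip while the clip was lifting. It is still square and centred (250–391). I'll measure how far in it is.

```bash
cat > m5.py <<'E'
from h import *
def card():
    c=grab("wrist");o=np.array([.6002,-.2251]);a=np.radians(4.2);B=np.array([[np.cos(a),np.sin(a)],[-np.sin(a),np.cos(a)]])
    g=cv2.GaussianBlur(cv2.cvtColor(c["pixels"],cv2.COLOR_BGR2GRAY),(3,3),0).astype(int);P=cloud(c)
    bx=lambda u,v,h:np.round((B@(ray(c,u,v,h)[:2]-o))*1000,1)
    # rib by depth
    z=P[...,2];q=(P[...,:2]-o)@B.T*1000
    rib=(z>.038)&(z<.052)&(np.abs(q[...,1])<9)&(q[...,0]>-110)&(q[...,0]<20)
    rib[300:]=0
    v,u=np.nonzero(rib);vm=v.min();print("rib rear row",vm,"board x",bx(320,vm,.045),"u",u.min(),u.max())
    return c,bx
if __name__=="__main__":
    c,bx=card();print("board front",bx(320,136,.010),"card rear",bx(258,195,.015),bx(380,195,.015),"lat",bx(250,240,.015),bx(390,240,.015))
    s=bot.read_state();print(np.round((np.array(s["position"])),4))
E
python3 m5.py
```

```text
rib rear row 229 board x [-67.2  -0. ] u 296 344
board front [-99.2  -0. ] card rear [-75.2 -25.9] [-75.3  25.1] lat [-55.8 -30. ] [-55.9  30.2]
[ 0.5691 -0.2275  0.0191]
```

The card front is at board x of about 55 mm, past the jaw at 37, with 22 mm to go. I'll regrip further back on the rib and push home.

```bash
python3 -m jog '[{"dx":0,"dy":0,"dz":0,"twist":0},{"dx":0,"dy":0,"dz":0,"twist":0},{"dx":0,"dy":0,"dz":0,"twist":0},{"dx":0,"dy":0,"dz":0,"twist":0},{"dx":0.09,"dy":0,"dz":-0.01,"twist":0},{"dx":0.09,"dy":0,"dz":0,"twist":0},{"dx":0,"dy":0,"dz":0,"twist":0}]' 0; python3 -m jog '[{"dx":0,"dy":0,"dz":0,"twist":0},{"dx":0,"dy":0,"dz":0,"twist":0},{"dx":0,"dy":0,"dz":0,"twist":0},{"dx":0,"dy":0,"dz":0,"twist":0},{"dx":0,"dy":0,"dz":0,"twist":0},{"dx":0,"dy":0,"dz":0,"twist":0},{"dx":0,"dy":0,"dz":0,"twist":0}]' -1; python3 m5.py
```

```text
time: 12.95
position: [0.55, -0.2295, 0.0207]
tool_rot: [[-0.997, -0.072, -0.001], [-0.072, 0.997, 0.0], [0.001, 0.0, -1.0]]
wrist_force: [0.4, 1.0, -0.7]
opening: 0.0437
gripper_force: 0.0
time: 13.82
position: [0.5513, -0.229, 0.0206]
tool_rot: [[-0.997, -0.074, 0.0], [-0.074, 0.997, 0.0], [-0.0, 0.0, -1.0]]
wrist_force: [1.2, 0.5, -1.5]
opening: 0.012
gripper_force: 30.0
rib rear row 274 board x [-68.   -0.3] u 296 345
board front [-117.1   -0.3] card rear [-92.9 -26.4] [-93.   25.1] lat [-73.4 -30.6] [-73.5  30.2]
[ 0.5513 -0.229   0.0206]
```

```bash
python3 -m jog '[{"dx":-0.05,"dy":0,"dz":0,"twist":0},{"dx":-0.05,"dy":0,"dz":0,"twist":0},{"dx":-0.05,"dy":0,"dz":0,"twist":0},{"dx":-0.04,"dy":0,"dz":0,"twist":0},{"dx":0,"dy":0,"dz":0,"twist":0}]' -1; python3 -m jog '[{"dx":-0.02,"dy":0,"dz":0,"twist":0},{"dx":0,"dy":0,"dz":0,"twist":0}]' -1; python3 -m jog '[{"dx":-0.02,"dy":0,"dz":0,"twist":0},{"dx":0,"dy":0,"dz":0,"twist":0}]' -1
```

```text
time: 14.5
position: [0.569, -0.2283, 0.0206]
tool_rot: [[-0.997, -0.073, -0.002], [-0.073, 0.997, -0.0], [0.002, 0.0, -1.0]]
wrist_force: [-4.9, -1.5, 3.1]
opening: 0.0117
gripper_force: 30.0
time: 14.75
position: [0.5712, -0.2281, 0.0206]
tool_rot: [[-0.997, -0.073, -0.001], [-0.073, 0.997, -0.0], [0.001, -0.0, -1.0]]
wrist_force: [-5.2, -0.5, 3.8]
opening: 0.0116
gripper_force: 30.0
time: 15.0
position: [0.5736, -0.2277, 0.0206]
tool_rot: [[-0.997, -0.073, -0.001], [-0.073, 0.997, -0.0], [0.001, 0.0, -1.0]]
wrist_force: [-5.0, -1.6, 3.3]
opening: 0.0119
gripper_force: 30.0
```

```bash
for i in 1; do python3 -m jog '[{"dx":-0.015,"dy":0,"dz":0,"twist":0},{"dx":0,"dy":0,"dz":0,"twist":0}]' -1 | grep -E "position|wrist"; done; python3 -m jog '[{"dx":-0.015,"dy":0,"dz":0,"twist":0},{"dx":0,"dy":0,"dz":0,"twist":0}]' -1| grep -E "position|wrist";  python3 m5.py | head -1
```

```text
position: [0.5741, -0.2277, 0.0205]
wrist_force: [-7.0, -1.2, 5.4]
position: [0.5742, -0.2277, 0.0206]
wrist_force: [-12.0, -0.3, 10.6]
rib rear row 273 board x [-45.3  -0.6] u 297 346
```

The force jumps and the motion stops at 23 mm of travel, so the card is home. I'll release, lift straight up and check.

```bash
python3 -m jog '[{"dx":0.015,"dy":0,"dz":0,"twist":0},{"dx":0,"dy":0,"dz":0,"twist":0},{"dx":0,"dy":0,"dz":0,"twist":0},{"dx":0,"dy":0,"dz":0,"twist":0},{"dx":0,"dy":0,"dz":0,"twist":0},{"dx":0,"dy":0,"dz":0,"twist":0}]' 0; python3 -m jog '[{"dx":0,"dy":0,"dz":-0.2,"twist":0},{"dx":0.1,"dy":0,"dz":-0.4,"twist":0},{"dx":0.3,"dy":0,"dz":-0.5,"twist":0},{"dx":0.3,"dy":0,"dz":-0.5,"twist":0},{"dx":0.1,"dy":0,"dz":-0.4,"twist":0},{"dx":0,"dy":0,"dz":0,"twist":0},{"dx":0,"dy":0,"dz":0,"twist":0},{"dx":0,"dy":0,"dz":0,"twist":0}]' 1
python3 - <<'E'
from h import *
a=grab("wrist");b=grab("top")
cv2.imwrite("pics/w6.png",cv2.hconcat([cv2.resize(a["pixels"],(400,300)),cv2.resize(b["pixels"][150:300,400:600],(400,300),interpolation=2)]))
np.savez("w6.npz",**{k:a[k] for k in("pixels","z_map","fx","fy","cx","cy","R","t")})
np.savez("top6.npz",**{k:b[k] for k in("pixels","z_map","fx","fy","cx","cy","R","t")})
E
```

```text
time: 16.3
position: [0.5756, -0.2273, 0.0206]
tool_rot: [[-0.997, -0.074, 0.0], [-0.074, 0.997, 0.0], [-0.0, -0.0, -1.0]]
wrist_force: [0.3, -0.4, -0.3]
opening: 0.0436
gripper_force: 0.0
time: 17.3
position: [0.4955, -0.2328, 0.2196]
tool_rot: [[-0.997, -0.074, -0.002], [-0.074, 0.997, 0.001], [0.002, 0.001, -1.0]]
wrist_force: [0.3, 0.0, 0.0]
opening: 0.0875
gripper_force: 0.0
```

View pics/w6.png

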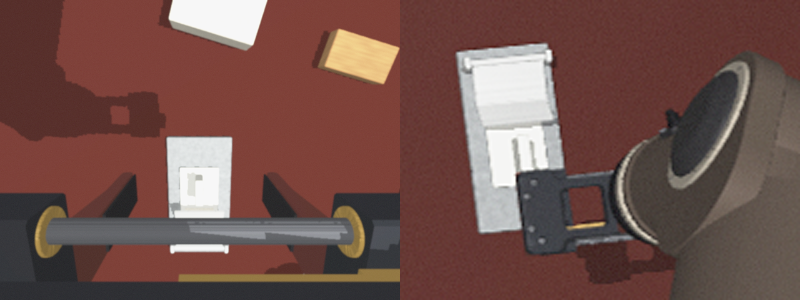

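The card sits centred under the clip, with its rear edge at about row 167 of the half-size wrist image. I'll check its numbers, and the counter pose from the hood and tower.

```bash
cat > m6.py <<'E'
from h import *
c=dict(np.load("w6.npz"));P=cloud(c);g=c["pixels"].astype(int).sum(2)
o=np.array([.6002,-.2251]);a=np.radians(4.2);B=np.array([[np.cos(a),np.sin(a)],[-np.sin(a),np.cos(a)]])
bx=lambda u,v,h:np.round((B@(ray(c,u,v,h)[:2]-o))*1000,1)
for u in(292,345):
    col=cv2.GaussianBlur(c["pixels"],(5,3),0)[:,u].astype(int).sum(1);d=np.diff(col)
    f=210+np.argmax(d[210:235]);r=250+np.argmax(d[250:290]);print(u,"front",f,bx(u,f,.01),"rear",r,bx(u,r,.015))
q=(P[...,:2]-o)@B.T*1000;m=(P[...,2]>.035)&(P[...,2]<.06)&(abs(q[...,0]+23)<35)&(abs(q[...,1])<20)
v,u=np.nonzero(m);k=np.array([bx(x,y,.045) for x,y in zip(u,v)],np.float32);print("rib",cv2.minAreaRect(k))
# counter: hood from top, scene; tower top
for n in("top0","scene0"):
    c=dict(np.load(n+".npz"));P=cloud(c)
    near=np.linalg.norm(P[...,:2]-[.58,.22],axis=-1)<.13
    for nm,lo,hi,h in(("hood",.180,.197,.190),("tower",.090,.104,.097)):
        m=(near&(P[...,2]>lo)&(P[...,2]<hi)).astype(np.uint8);m=cv2.morphologyEx(m,cv2.MORPH_OPEN,np.ones((3,3)))
        k=max(cv2.findContours(m,0,2)[0],key=cv2.contourArea)[:,0]
        k=np.array([ray(c,x,y,h)[:2] for x,y in k],np.float32)*1000;r=cv2.minAreaRect(k);print(n,nm,np.round(r[0],1),np.round(r[1],1),round(r[2],1),np.round(cv2.boxPoints(r)).tolist())
E
python3 m6.py
```

```text
292 front 219 [-100.3  -25.7] rear 267 [-54.2 -26.1]
345 front 219 [-100.4   24.6] rear 267 [-54.3  25.1]
rib ((-20.25, -2.200000762939453), (28.799999237060547, 53.099998474121094), 90.0)
top0 hood [564.1 261.1] [56.2 74. ] 79.8 [[523.0, 240.0], [595.0, 227.0], [605.0, 282.0], [533.0, 295.0]]
top0 tower [631.9 248.2] [52.2 44.4] 80.2 [[606.0, 226.0], [649.0, 219.0], [658.0, 270.0], [614.0, 278.0]]
scene0 hood [565.4 258.3] [58.8 78. ] 79.4 [[522.0, 237.0], [598.0, 222.0], [609.0, 280.0], [533.0, 294.0]]
scene0 tower [628.6 245.4] [54.8 56.7] 79.4 [[596.0, 224.0], [651.0, 213.0], [662.0, 267.0], [606.0, 278.0]]
```

The card is home and square: its rear edge is parallel to the board's front, 46 mm behind it (47 expected), within a pixel. Next is the counter. With the tool held vertical, the hood blocks a straight finger from following the cap, so I'll check the finger profile and joint margins.

Run:
```python
from h import *
c=dict(np.load("w6.npz"));s=bot.read_state();R=np.array(s["tool_rot"]);p=np.array(s["position"])
Q=(cloud(c)-p)@R*1000
m=(abs(Q[...,1])<75)&(abs(Q[...,0])<60)&(Q[...,2]<8)&(c["z_map"]>0)
q=Q[m]
for z in range(-110,6,6):
    b=q[(q[:,2]>=z)&(q[:,2]<z+6)]
    if len(b)<5: print(z,len(b));continue
    l=b[b[:,1]<0];r=b[b[:,1]>0]
    print(z,len(b),"x",np.round([b[:,0].min(),b[:,0].max()],0),*(np.round([w[:,1].min(),w[:,1].max()],0) for w in(l,r) if len(w)))
print(np.round(s["joints"],3),np.sum(s["joints"][[1,3,5]]))
```

```text
-110 9637 x [14. 33.] [-55.  -0.] [ 0. 55.]
-104 14882 x [ 9. 33.] [-57.  -0.] [ 0. 56.]
-98 21759 x [ 4. 33.] [-61.  -0.] [ 0. 61.]
-92 5198 x [-2. 33.] [-66. -20.] [ 6. 66.]
-86 2285 x [-7. 32.] [-67. -44.] [44. 67.]
-80 1380 x [-12.   8.] [-46. -44.] [45. 46.]
-74 1083 x [-13.   5.] [-46. -45.] [45. 46.]
-68 745 x [-13.  11.] [-56. -45.] [45. 55.]
-62 1419 x [-13.  11.] [-57. -44.] [43. 58.]
-56 1053 x [-13.  11.] [-56. -43.] [43. 56.]
-50 944 x [ 0. 11.] [-56. -43.] [43. 56.]
-44 900 x [-3. 11.] [-56. -43.] [43. 55.]
-38 874 x [-6. 11.] [-54. -43.] [43. 54.]
-32 794 x [-10.  11.] [-53. -43.] [44. 53.]
-26 817 x [-11.  11.] [-53. -43.] [43. 53.]
-20 717 x [-11.  11.] [-53. -43.] [43. 53.]
-14 631 x [-11.  11.] [-53. -43.] [44. 53.]
-8 574 x [-11.  11.] [-53. -43.] [44. 53.]
-2 153 x [-11.  11.] [-52. -44.] [44. 52.]
4 0
[ 0.052  0.289  0.373  1.809 -0.118  1.068  2.112] 3.1655395729813063
```

The fingers are straight, so pressing needs the tool tilted forward. Jog can't command tilt directly, but an out-of-reach pose is approached "as far as the arm can". I'll test in free air whether pushing at the reach limit tilts the tool forward and whether that tilt persists.

```bash
python3 -m jog '[{"dx":0,"dy":0,"dz":-0.4,"twist":0.9},{"dx":-0.1,"dy":0.2,"dz":-0.5,"twist":0.98},{"dx":-0.2,"dy":0.3,"dz":-0.5,"twist":1},{"dx":-0.2,"dy":0.3,"dz":-0.45,"twist":0},{"dx":-0.2,"dy":0.3,"dz":-0.45,"twist":0},{"dx":-0.12,"dy":0.3,"dz":0,"twist":0},{"dx":0,"dy":0,"dz":0,"twist":0}]' -1; python3 -m jog '[{"dx":-0.5,"dy":0,"dz":0,"twist":0},{"dx":-0.5,"dy":0,"dz":0,"twist":0},{"dx":-0.5,"dy":0,"dz":0,"twist":0},{"dx":-0.5,"dy":0,"dz":0,"twist":0},{"dx":0,"dy":0,"dz":0,"twist":0}]' -1;  python3 -c "
from h import *
s=bot.read_state();print(np.round(s['joints'],3),np.round(s['tool_rot'],3),s['joints'][[1,3,5]].sum())"
```

```text
time: 18.27
position: [0.597, -0.1028, 0.449]
tool_rot: [[-0.985, 0.172, -0.002], [0.172, 0.985, 0.001], [0.002, 0.0, -1.0]]
wrist_force: [-0.3, 0.2, -1.2]
opening: 0.0212
gripper_force: 0.0
time: 18.9
position: [0.7913, -0.1429, 0.4376]
tool_rot: [[-0.984, 0.178, -0.001], [0.178, 0.984, -0.001], [0.001, -0.001, -1.0]]
wrist_force: [-1.2, 0.5, -0.4]
opening: 0.0004
gripper_force: 0.0
[ 0.051  0.765  0.237  0.537 -0.169  1.851  1.568] [[-0.984  0.178 -0.001]
 [ 0.178  0.984 -0.001]
 [ 0.001 -0.001 -1.   ]] 3.1531167507522238
```

Joint 6 is at its limit (1.85) and the orientation has held so far. I'll push a bit further out and up and watch the tilt.

```bash
python3 -m jog '[{"dx":-0.2,"dy":0,"dz":-0.2,"twist":0},{"dx":-0.2,"dy":0,"dz":-0.2,"twist":0},{"dx":-0.2,"dy":0,"dz":-0.2,"twist":0},{"dx":0,"dy":0,"dz":0,"twist":0}]' -1;  python3 -m jog '[{"dx":0.2,"dy":0,"dz":0.2,"twist":0},{"dx":0,"dy":0,"dz":0,"twist":0}]' -1;  python3 -c "
from h import *
s=bot.read_state();print(np.round(s['joints'],3),np.round(s['tool_rot'],3))"
```

```text
time: 19.4
position: [0.8102, -0.1443, 0.4722]
tool_rot: [[-0.981, 0.177, 0.078], [0.176, 0.984, -0.014], [-0.079, -0.0, -0.997]]
wrist_force: [0.4, -0.6, 0.6]
opening: 0.0006
gripper_force: 0.0
time: 19.65
position: [0.7898, -0.1409, 0.445]
tool_rot: [[-0.982, 0.178, 0.067], [0.177, 0.984, -0.011], [-0.068, 0.001, -0.998]]
wrist_force: [1.3, 0.3, 0.1]
opening: 0.0007
gripper_force: 0.0
[ 0.02   0.686  0.267  0.67  -0.174  1.733  1.58 ] [[-0.982  0.178  0.067]
 [ 0.177  0.984 -0.011]
 [-0.068  0.001 -0.998]]
```

The push tilted the tool 4.5° forward, and the tilt stays after backing off. I'll carry on until it is near 35°.

```bash
python3 -m jog '[{"dx":-0.3,"dy":0,"dz":-0.4,"twist":0},{"dx":-0.3,"dy":0,"dz":-0.4,"twist":0},{"dx":-0.3,"dy":0,"dz":-0.4,"twist":0},{"dx":-0.3,"dy":0,"dz":-0.4,"twist":0},{"dx":-0.3,"dy":0,"dz":-0.4,"twist":0},{"dx":-0.3,"dy":0,"dz":-0.4,"twist":0}]' -1;  python3 -c "
from h import *
s=bot.read_state();R=np.array(s['tool_rot']);print(np.round(s['joints'],3),np.degrees(np.arccos(-R[2,2])),np.degrees(np.arctan2(R[1,2],R[0,2])))"
```

```text
time: 20.4
position: [0.8199, -0.1464, 0.587]
tool_rot: [[-0.945, 0.177, 0.275], [0.17, 0.984, -0.049], [-0.28, 0.001, -0.96]]
wrist_force: [0.5, -0.7, 0.0]
opening: 0.0005
gripper_force: 0.0
[ 0.047  0.721  0.366  0.299 -0.283  1.853  1.566] 16.237959440867833 -10.038946363291112
```

```bash
python3 -m jog '[{"dx":-0.3,"dy":0,"dz":-0.4,"twist":0},{"dx":-0.3,"dy":0,"dz":-0.4,"twist":0},{"dx":-0.3,"dy":0,"dz":-0.4,"twist":0},{"dx":-0.3,"dy":0,"dz":-0.4,"twist":0},{"dx":-0.3,"dy":0,"dz":-0.4,"twist":0},{"dx":-0.3,"dy":0,"dz":-0.4,"twist":0}]' -1;  python3 -c "
from h import *
s=bot.read_state();R=np.array(s['tool_rot']);print(np.round(s['joints'],3),np.degrees(np.arccos(-R[2,2])),np.degrees(np.arctan2(R[1,2],R[0,2])))"
```

```text
time: 21.15
position: [0.7873, -0.1409, 0.7249]
tool_rot: [[-0.866, 0.177, 0.468], [0.156, 0.984, -0.083], [-0.476, 0.001, -0.88]]
wrist_force: [-0.2, 1.2, 0.2]
opening: 0.0005
gripper_force: 0.0
[ 0.037  0.621  0.508  0.192 -0.405  1.852  1.563] 28.40524784299302 -10.058296244684144
```

```bash
python3 -m jog '[{"dx":-0.3,"dy":0,"dz":-0.4,"twist":0},{"dx":-0.3,"dy":0,"dz":-0.4,"twist":0},{"dx":-0.3,"dy":0,"dz":-0.4,"twist":0}]' -1;  python3 -c "
from h import *
s=bot.read_state();R=np.array(s['tool_rot']);print(np.round(s['joints'],3),np.degrees(np.arccos(-R[2,2])),np.degrees(np.arctan2(R[1,2],R[0,2])))"
```

```text
time: 21.52
position: [0.7549, -0.1353, 0.794]
tool_rot: [[-0.814, 0.176, 0.553], [0.147, 0.984, -0.098], [-0.562, 0.001, -0.827]]
wrist_force: [-0.1, 0.7, -0.9]
opening: 0.0003
gripper_force: 0.0
[ 0.028  0.555  0.582  0.159 -0.464  1.852  1.561] 34.175345488776784 -10.051148961207762
```

Tilt is 34.2° towards azimuth -10.05°, which matches the button's axis. I'll plan to a waypoint in front of and above the hood, then to the standoff.

```bash
cat >> h.py <<'E'
def plan3(*pts):
    s=bot.read_state();R=np.array(s["tool_rot"]);p=np.array(s["position"]);print("pos",np.round(p,4),"t",round(s["time"],2),"F",np.round(s["wrist_force"],1))
    for q in pts:
        q=np.array(q);print("->",np.round(q,4),"units",np.round(R.T@(q-p)/.1,3));p=q
BT=np.array([.540,.2644,.1293]);PD=np.array([.565,-.1016,-.819])
E
python3 -c "
from h import *
plan3((.44,.28,.32),BT-.08*PD)"
```

```text
pos [ 0.7549 -0.1353  0.794 ] t 21.52 F [-0.1  0.7 -0.9]
-> [0.44 0.28 0.32] units [5.836 3.526 1.772]
-> [0.4948 0.2725 0.1948] units [0.246 0.021 1.346]
```

```bash
python3 -m jog '[{"dx":0.45,"dy":0.27,"dz":0.136,"twist":0},{"dx":0.45,"dy":0.27,"dz":0.136,"twist":0},{"dx":0.45,"dy":0.27,"dz":0.136,"twist":0},{"dx":0.45,"dy":0.27,"dz":0.136,"twist":0},{"dx":0.45,"dy":0.27,"dz":0.136,"twist":0},{"dx":0.45,"dy":0.27,"dz":0.136,"twist":0},{"dx":0.45,"dy":0.27,"dz":0.136,"twist":0}]' -1 | grep -A1 pos; python3 -m jog '[{"dx":0.45,"dy":0.27,"dz":0.136,"twist":0},{"dx":0.45,"dy":0.27,"dz":0.136,"twist":0},{"dx":0.45,"dy":0.27,"dz":0.136,"twist":0},{"dx":0.45,"dy":0.27,"dz":0.136,"twist":0},{"dx":0.45,"dy":0.27,"dz":0.136,"twist":0},{"dx":0.45,"dy":0.27,"dz":0.136,"twist":0},{"dx":0,"dy":0,"dz":0,"twist":0},{"dx":0,"dy":0,"dz":0,"twist":0}]' -1 | grep -A1 pos
python3 - <<'E'
from h import *
plan3(BT-.08*PD)
s=bot.read_state();print(np.round(s["joints"],3),np.round(s["tool_rot"],3))
c=grab("wrist");cv2.imwrite("pics/w7.png",c["pixels"]);np.savez("w7.npz",**{k:c[k] for k in("pixels","z_map","fx","fy","cx","cy","R","t")})
E
```

```text
position: [0.6113, 0.0732, 0.5746]
tool_rot: [[-0.808, 0.185, 0.559], [0.156, 0.983, -0.1], [-0.568, 0.006, -0.823]]
position: [0.4706, 0.2646, 0.3563]
tool_rot: [[-0.809, 0.187, 0.558], [0.157, 0.982, -0.102], [-0.567, 0.005, -0.824]]
pos [0.4706 0.2646 0.3563] t 23.4 F [-1.  -1.2  0.6]
-> [0.4948 0.2725 0.1948] units [0.732 0.116 1.457]
[-1.131 -0.047  0.166  1.99   0.657  1.028  0.116] [[-0.809  0.187  0.558]
 [ 0.157  0.982 -0.102]
 [-0.567  0.005 -0.824]]
```

View pics/w7.png

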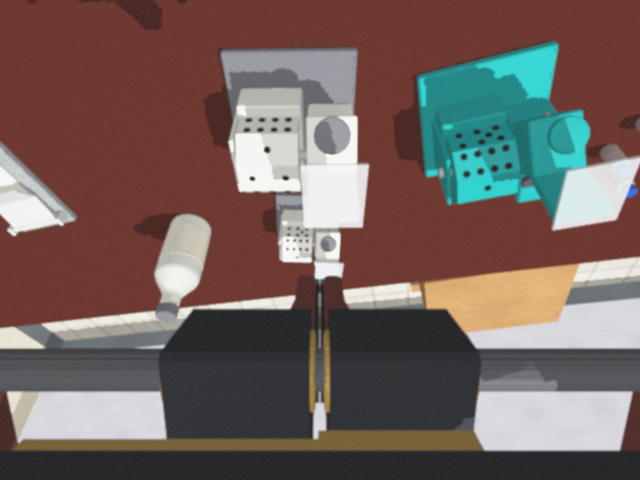

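The cap is at px (332,135), hood at (335,195). On the drum, the uppermost face has two dots (253,180) and (284,178), with one dot at (267,150) and eight nearest the robot, so three presses. I'll measure the cap centre.

Run:
```python
from h import *
c=dict(np.load("w7.npz"));P=cloud(c);g=cv2.cvtColor(c["pixels"],cv2.COLOR_BGR2GRAY)
k=(g[105:165,308:356]<170).astype(np.uint8);hs=cv2.cvtColor(c["pixels"],cv2.COLOR_BGR2HSV)
m=np.zeros((480,640),np.uint8);m[105:165,308:356]=((g[105:165,308:356]<165)&(hs[105:165,308:356,1]<60))
m=cv2.morphologyEx(m,cv2.MORPH_OPEN,np.ones((5,5)))
n,l,st,ce=cv2.connectedComponentsWithStats(m);i=1+np.argmax(st[1:,4]);print(st[i],ce[i])
p=P[l==i];print("depth mean",np.median(p,0),"ray",ray(c,*ce[i],.1293))
(cx,cy),r=cv2.minEnclosingCircle(np.argwhere(l==i)[:,::-1].astype(np.float32));print(cx,cy,r,ray(c,cx,cy,.1293))
near=(np.linalg.norm(P[...,:2]-[.565,.26],axis=-1)<.07)&(P[...,2]>.18)&(P[...,2]<.197)
mm=near.astype(np.uint8);kk=max(cv2.findContours(mm,0,2)[0],key=cv2.contourArea)[:,0]
q=np.array([ray(c,a,b,.19)[:2] for a,b in kk],np.float32)*1000;rr=cv2.minAreaRect(q);print("hood",rr,np.round(cv2.boxPoints(rr)))
```

```text
[ 314  116   35   38 1034] [330.99709865 134.82688588]
depth mean [0.54036211 0.2641457  0.12857547] ray [0.53998105 0.26407188 0.1293    ]
330.51123046875 134.36517333984375 19.167932510375977 [0.5394002  0.26370659 0.1293    ]
hood ((563.5516967773438, 261.018310546875), (55.70515823364258, 75.57798767089844), 79.83430480957031) [[521. 240.]
 [596. 227.]
 [606. 282.]
 [531. 295.]]
```

```bash
python3 -c "
from h import *
A=np.array([.5376,.2645,.1276])
plan3((.46,.275,.25),A-.07*PD,A-.006*PD)"
```

```text
pos [0.4709 0.2643 0.3566] t 23.45 F [-0.4 -0.3 -0.2]
-> [0.46  0.275 0.25 ] units [0.71  0.078 0.806]
-> [0.498  0.2716 0.1849] units [0.056 0.035 0.752]
-> [0.5342 0.2651 0.1325] units [-0.005  0.001  0.64 ]
```

```bash
python3 -m jog '[{"dx":0.35,"dy":0.04,"dz":0.4,"twist":0},{"dx":0.36,"dy":0.04,"dz":0.4,"twist":0},{"dx":0.03,"dy":0.02,"dz":0.35,"twist":0},{"dx":0.03,"dy":0.015,"dz":0.35,"twist":0},{"dx":0,"dy":0,"dz":0,"twist":0},{"dx":0,"dy":0,"dz":0,"twist":0}]' -1; python3 -c "
from h import *
A=np.array([.5376,.2645,.1276])
plan3(A-.006*PD,A+.0185*PD)"
```

```text
time: 24.2
position: [0.494, 0.2731, 0.1897]
tool_rot: [[-0.808, 0.187, 0.558], [0.157, 0.982, -0.102], [-0.568, 0.005, -0.823]]
wrist_force: [-0.2, 0.0, 0.5]
opening: 0.0007
gripper_force: 0.0
pos [0.494  0.2731 0.1897] t 24.2 F [-0.2  0.   0.5]
-> [0.5342 0.2651 0.1325] units [-0.013 -0.006  0.703]
-> [0.5481 0.2626 0.1124] units [-0.002  0.     0.245]
```

```bash
python3 -m jog '[{"dx":0,"dy":0,"dz":0.3,"twist":0},{"dx":-0.013,"dy":-0.006,"dz":0.3,"twist":0},{"dx":0,"dy":0,"dz":0.1,"twist":0},{"dx":0,"dy":0,"dz":0,"twist":0}]' -1; python3 -m jog '[{"dx":0,"dy":0,"dz":0.08,"twist":0},{"dx":0,"dy":0,"dz":0.08,"twist":0},{"dx":0,"dy":0,"dz":0.06,"twist":0},{"dx":0,"dy":0,"dz":0,"twist":0},{"dx":0,"dy":0,"dz":0,"twist":0}]' -1;python3 -c "
from h import *
A=np.array([.5376,.2645,.1276])
plan3(A+.0185*PD)"
```

```text
time: 24.7
position: [0.5335, 0.2653, 0.132]
tool_rot: [[-0.809, 0.186, 0.558], [0.156, 0.982, -0.102], [-0.567, 0.004, -0.824]]
wrist_force: [-0.6, -0.0, 0.8]
opening: 0.0006
gripper_force: 0.0
time: 25.32
position: [0.5456, 0.263, 0.1131]
tool_rot: [[-0.809, 0.186, 0.557], [0.155, 0.983, -0.102], [-0.567, 0.004, -0.824]]
wrist_force: [-0.8, 1.7, 1.7]
opening: 0.0006
gripper_force: 1.0
pos [0.5456 0.263  0.1131] t 25.32 F [-0.8  1.7  1.7]
-> [0.5481 0.2626 0.1124] units [-0.017  0.001  0.019]
```

```bash
python3 -m jog '[{"dx":0,"dy":0,"dz":0.02,"twist":0},{"dx":0,"dy":0,"dz":0,"twist":0}]' -1|grep -E "pos|wrist_f"; python3 -m jog '[{"dx":0,"dy":0,"dz":0.015,"twist":0},{"dx":0,"dy":0,"dz":0,"twist":0}]' -1|grep -E "pos|wrist_f"
```

```text
position: [0.5467, 0.2628, 0.1115]
wrist_force: [-1.2, 1.6, 3.2]
position: [0.547, 0.2628, 0.111]
wrist_force: [-14.1, -0.6, 19.3]
```

The button bottomed out, with the force jumping to 24 N at the end stop. I'll retract and count the dots numerically by their 3D position on the drum.

```bash
python3 -m jog '[{"dx":0,"dy":0,"dz":-0.2,"twist":0},{"dx":0,"dy":0,"dz":-0.25,"twist":0},{"dx":0,"dy":0,"dz":0,"twist":0},{"dx":0,"dy":0,"dz":0,"twist":0}]' -1|grep -E "pos|wrist_f"
cat > dots.py <<'E'
from h import *
import sys
o=np.array([.5634,.2145]);a=np.radians(-10.2);B=np.array([[np.cos(a),np.sin(a)],[-np.sin(a),np.cos(a)]])
def dots(c):
    P=cloud(c);q=(P[...,:2]-o)@B.T*1000;z=P[...,2]*1000
    reg=(abs(q[...,0]-XD)<48)&(q[...,1]>-78)&(q[...,1]<0)&(z>40)&(z<125)
    g=cv2.cvtColor(c["pixels"],cv2.COLOR_BGR2GRAY)
    bh=cv2.morphologyEx(g,cv2.MORPH_BLACKHAT,np.ones((7,7)))
    m=((bh>35)&reg).astype(np.uint8);n,l,st,ce=cv2.connectedComponentsWithStats(m)
    out={}
    for i in range(1,n):
        if not 2<=st[i,4]<60: continue
        u,v=np.round(ce[i]).astype(int);x,y,h=q[v,u,0]-XD,q[v,u,1],z[v,u]
        f=int(np.round(np.degrees(np.arctan2(x,h-75))/45));out.setdefault(f,[]).append((u,v,round(x),round(y),round(h),st[i,4]))
    for f in sorted(out): print("face at",45*f,"deg (+ far):",len(out[f]),[tuple(int(t) for t in w) for w in out[f]])
XD=0
if __name__=="__main__":
    for n in sys.argv[1:]:
        print(n);dots(dict(np.load(n)) if n.endswith("npz") else grab(n))
E
python3 dots.py w7.npz top0.npz scene0.npz wrist scene
```

```text
position: [0.5227, 0.2665, 0.1467]
wrist_force: [0.5, -0.8, -0.8]
w7.npz
face at -135 deg (+ far): 4 [(287, 119, -10, -1, 65, 17), (248, 120, -10, -44, 66, 30), (262, 120, -10, -28, 67, 26), (275, 119, -10, -14, 65, 25)]
face at -45 deg (+ far): 4 [(247, 129, -9, -43, 83, 31), (260, 129, -10, -29, 84, 31), (274, 129, -10, -14, 84, 30), (286, 129, -10, -1, 84, 18)]
face at 0 deg (+ far): 2 [(234, 145, 3, -57, 93, 22), (267, 149, 3, -21, 102, 44)]
face at 45 deg (+ far): 2 [(285, 177, 30, -4, 115, 35), (252, 178, 31, -40, 115, 29)]
top0.npz
face at 0 deg (+ far): 1 [(259, 236, 0, -23, 106, 12)]
face at 45 deg (+ far): 2 [(251, 219, 30, -3, 116, 13), (270, 222, 29, -41, 116, 12)]
scene0.npz
face at 0 deg (+ far): 1 [(352, 225, 7, -57, 107, 12)]
face at 45 deg (+ far): 3 [(375, 215, 29, -5, 120, 5), (372, 218, 28, -14, 116, 2), (364, 224, 29, -42, 120, 4)]
wrist
face at -180 deg (+ far): 1 [(232, 219, -7, -14, 55, 8)]
face at -135 deg (+ far): 3 [(189, 220, -10, -41, 59, 16), (210, 220, -9, -27, 59, 19), (251, 219, -8, -1, 57, 5)]
face at 0 deg (+ far): 9 [(155, 273, 2, -58, 93, 14), (180, 282, -1, -40, 102, 14), (240, 281, 1, -4, 101, 8), (176, 287, 3, -43, 103, 9), (185, 287, 3, -37, 103, 15), (235, 286, 2, -7, 103, 12), (245, 286, 3, -1, 103, 10), (180, 291, 4, -40, 105, 11), (240, 291, 5, -4, 105, 7)]
scene
face at 0 deg (+ far): 2 [(355, 220, 1, -42, 107, 2), (352, 225, 5, -55, 104, 13)]
face at 45 deg (+ far): 3 [(375, 216, 30, -6, 118, 4), (370, 219, 27, -19, 116, 12), (364, 224, 28, -40, 118, 4)]
```

The axle is at x = +30. After one press the two-dot face is on the robot-side slope and three dots are on top, so it advanced by exactly one. Two more presses.

```bash
sed -i 's/^XD=0/XD=30/; s/q\[...,1\]<0)/q[...,1]<8)/; s/np.ones((7,7))/np.ones((11,11))/' dots.py
python3 -m jog '[{"dx":0,"dy":0,"dz":0.2,"twist":0},{"dx":0,"dy":0,"dz":0.08,"twist":0},{"dx":0,"dy":0,"dz":0.08,"twist":0},{"dx":0,"dy":0,"dz":0.085,"twist":0},{"dx":0,"dy":0,"dz":0,"twist":0},{"dx":0,"dy":0,"dz":0,"twist":0}]' -1|grep -E "pos|wrist_f"; python3 -m jog '[{"dx":0,"dy":0,"dz":-0.2,"twist":0},{"dx":0,"dy":0,"dz":-0.245,"twist":0},{"dx":0,"dy":0,"dz":0,"twist":0},{"dx":0,"dy":0,"dz":0,"twist":0},{"dx":0,"dy":0,"dz":0,"twist":0}]' -1|grep -E "pos|wrist_f"; python3 dots.py wrist scene
```

```text
position: [0.5467, 0.2621, 0.111]
wrist_force: [-13.9, -3.1, 15.8]
position: [0.5227, 0.2666, 0.1465]
wrist_force: [0.1, -0.7, -1.3]
wrist
face at -45 deg (+ far): 1 [(154, 274, -29, -58, 94, 16)]
scene
face at -45 deg (+ far): 2 [(355, 220, -28, -43, 109, 2), (353, 226, -22, -55, 103, 29)]
face at 0 deg (+ far): 4 [(372, 216, -4, -11, 119, 25), (376, 220, 9, -11, 116, 4), (363, 221, -10, -36, 117, 7), (369, 226, 10, -36, 117, 7)]
face at 45 deg (+ far): 4 [(381, 224, 23, -9, 113, 10), (378, 231, 29, -25, 107, 11), (372, 231, 22, -38, 112, 11), (367, 239, 25, -56, 101, 21)]
```

Four dots are now on top, in a 2×2 pattern. One last press, then back out clear of everything.

```bash
python3 -m jog '[{"dx":0,"dy":0,"dz":0.2,"twist":0},{"dx":0,"dy":0,"dz":0.08,"twist":0},{"dx":0,"dy":0,"dz":0.08,"twist":0},{"dx":0,"dy":0,"dz":0.085,"twist":0},{"dx":0,"dy":0,"dz":0,"twist":0},{"dx":0,"dy":0,"dz":0,"twist":0}]' -1|grep -E "pos|wrist_f"; python3 -m jog '[{"dx":0,"dy":0,"dz":-0.2,"twist":0},{"dx":0,"dy":0,"dz":-0.3,"twist":0},{"dx":0,"dy":0,"dz":-0.4,"twist":0},{"dx":0,"dy":0,"dz":-0.5,"twist":0},{"dx":-0.2,"dy":0,"dz":-0.5,"twist":0},{"dx":-0.2,"dy":0,"dz":-0.3,"twist":0},{"dx":0,"dy":0,"dz":0,"twist":0},{"dx":0,"dy":0,"dz":0,"twist":0},{"dx":0,"dy":0,"dz":0,"twist":0}]' -1|grep -E "pos|wrist_f"; python3 dots.py wrist scene
python3 - <<'E'
from h import *
b=grab("top");g=b["pixels"];t=dict(np.load("top0.npz"))["pixels"]
P=cloud(b)
# bystanders: mean abs change at their patches
for n,(x0,y0,x1,y1) in dict(spray=(335,120,372,168),packet=(342,312,392,346),carton=(432,324,498,374),jar=(212,328,242,358)).items():
    print(n,np.abs(g[y0:y1,x0:x1].astype(int)-t[y0:y1,x0:x1]).mean().round(1))
E
```

```text
position: [0.5469, 0.2623, 0.1111]
wrist_force: [-13.2, -3.0, 14.7]
position: [0.4568, 0.2783, 0.3131]
wrist_force: [0.3, -0.5, -0.1]
wrist
face at -90 deg (+ far): 3 [(238, 162, -39, -40, 75, 38), (256, 161, -40, -21, 75, 37), (273, 161, -40, -4, 75, 37)]
face at -45 deg (+ far): 5 [(267, 179, -35, -9, 97, 49), (242, 179, -34, -34, 95, 37), (221, 183, -28, -57, 94, 15), (242, 198, -22, -34, 111, 39), (267, 198, -21, -9, 110, 48)]
face at 0 deg (+ far): 5 [(271, 210, -10, -6, 116, 46), (240, 211, -9, -37, 116, 27), (257, 217, 0, -21, 116, 29), (273, 223, 10, -6, 115, 24), (243, 224, 11, -38, 115, 24)]
scene
face at -45 deg (+ far): 2 [(366, 213, -23, -11, 111, 2), (353, 226, -20, -57, 107, 29)]
face at 0 deg (+ far): 4 [(371, 217, -6, -13, 115, 35), (378, 219, 11, -7, 118, 6), (362, 222, -9, -40, 118, 7), (368, 227, 11, -41, 120, 7)]
face at 45 deg (+ far): 5 [(382, 223, 23, -6, 114, 10), (377, 227, 22, -22, 113, 11), (371, 232, 21, -40, 110, 9), (380, 234, 35, -24, 100, 9), (367, 239, 26, -57, 103, 21)]
spray 2.2
packet 8.6
carton 1.4
jar 75.5
```

Five dots are uppermost, in a quincunx at height 115–116, with four on the robot-side slope. The arm hides the jar from the top camera, so I'll check the jar and packet from the scene camera, and the card too.

Run:
```python
from h import *
b=grab("scene");o=dict(np.load("scene0.npz"));P=cloud(b);Q=cloud(o)
for n,c,h in(("jar",(.351,.265),.05),("packet",(.369,-.02),.015),("carton",(.323,-.212),.03),("spray",(.745,-.003),.1)):
    for X in(Q,P):
        m=(np.linalg.norm(X[...,:2]-c,axis=-1)<.08)&(X[...,2]>h)&(X[...,2]<.19);print(n,m.sum(),np.round(np.median(X[m],0),4))
a=np.radians(4.2);B=np.array([[np.cos(a),np.sin(a)],[-np.sin(a),np.cos(a)]]);q=(P[...,:2]-[.6002,-.2251])@B.T*1000
m=(P[...,2]>.035)&(P[...,2]<.06)&(abs(q[...,0]+23)<40)&(abs(q[...,1])<30);k=q[m].astype(np.float32);print("rib",cv2.minAreaRect(k))
s=bot.read_state();print(s["time"],np.round(s["wrist_force"],1),np.abs(s["dq"]).max())
```

```text
jar 219 [0.3549 0.2633 0.0657]
jar 217 [0.3546 0.2634 0.0657]
packet 712 [ 0.3723 -0.0238  0.0234]
packet 710 [ 0.3721 -0.0239  0.0235]
carton 1666 [ 0.3277 -0.2242  0.0464]
carton 1665 [ 0.3277 -0.2239  0.0463]
spray 822 [ 0.7561 -0.0132  0.1239]
spray 821 [ 0.7562 -0.0134  0.1239]
rib ((-13.528482437133789, 1.5500106811523438), (58.894344329833984, 60.76539611816406), 87.0594253540039)
29.975 [-0.7  0.   0.2] 0.0048044982285309875
```

```bash
python3 -c "
from plant import bot
print(bot.hand_in())"
```

```text
the job is handed in; nothing more can be done
None
```

I handed the job in at about 30 s with the card pushed home under the clip and released, then three button presses to put the five-dot face uppermost; the bottle, jar, carton and packet are unmoved, and no verdict was returned.

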